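Release the dental model from a clamp of unknown thread

TASK

Undo the bench clamp by its red handle until its two hold-down dogs are swung well clear of the tan model. These clamps come with right-hand or left-hand threads and nothing shows which this one has: it only gives one way, so try both and feel. Then take the tan model out and put it upright on the black rubber pad in the empty half of the blue tray, set down gently rather than dropped, leaving the clamp open and everything else where it is.

Things in the scene. Friction and masses are not known exactly. Their poses are not given: they have to be found in the camera images.
- handle_grip (a point): Grip point of the clamp's red T-handle, a flat bar 90 mm long, 12 mm thick, 28 mm tall (85 to 113 mm above the table) that turns on an upright axis. Site on that axis, 101 mm above the table; z up, y along the bar, x across its thickness. It turns with the handle.
- handle (a joint): Angle of the handle, 0 as found (tight), positive counter-clockwise from above. Its free way (+ or -, unknown) turns against 0.2 N m of friction to an end stop at 1.45 rad; the other way it stops dead after about 0.15 rad. The dogs turn by the same angle: they clear the model and the clamp counts as open from 1.2 rad (70 degrees) on. It stays where it is left.
- model_mid (a point): Tan plaster tooth model in the clamp, about 0.2 kg, 52 mm tall: foot plate 72 mm (its x) by 62 mm (its y), 8 mm thick, its underside 24 mm above the table; on it a block 54 mm (x) by 46 mm (y) from 8 to 42 mm, then teeth. Grip the block across its y. Site at the centre, 26 mm above its underside. 6 mm fences stand round the foot plate; the dogs hold down its x ends.
- pad_mid (a point): Black rubber pad, 84 mm (its x) by 100 mm (its y), fixed in the empty half of the blue tray: centre of its top face, 8 mm above the table; axes parallel to the tray's. Each half of the tray is 92 mm (x) by 110 mm (y) inside, so the model fits with its x along this x, either way round.
- tray_blue_mid (a point): Blue case tray, fixed to the table: 200 mm (its x) by 120 mm (its y), 30 mm high, walls 5 mm, a divider across the middle of its x. Site at the centre of its inner floor, 5 mm above the table.
- opposite_mid (a point): Ochre tooth model in the other half of the blue tray, made of dental plaster on a flat plastic foot plate, same size as the clamped one; must stay where it is. Site half-way up it (26 mm above its underside)
- spare_mid (a point): Grey tooth model in the grey tray, made of dental plaster on a flat plastic foot plate, same size as the clamped one; must stay where it is. Site half-way up it (26 mm above its underside)
- bottle_mid (a point): Tall bottle, 60 mm across, 190 mm tall; point half-way up. Must stay.
- jar_mid (a point): Amber jar, 70 mm across, 100 mm tall; point half-way up. Must stay.
- mug_mid (a point): White mug, 76 mm across plus its handle, 90 mm tall; point half-way up. Must stay.
- flask_mid (a point): Slim white bottle, 44 mm across, 200 mm tall, between the clamp and a tray; point half-way up. Must stay.
- dropper_mid (a point): Slim amber bottle, 44 mm across, 150 mm tall, between the clamp and the other tray; point half-way up. Must stay.
- brush_mid (a point): Brush lying on the bench, 170 mm long along its x; point near its middle, 10 mm above its underside. Must stay.
- spatula_mid (a point): Spatula lying on the bench, 180 mm long along its x; point near its middle, 10 mm above its underside. Must stay.
- model: The same tan model: centre of its underside, axes as for point model_mid.
- clamp: Aluminium bench clamp, fixed, x lengthwise, base 244 by 100 mm; origin on the table, top to 12 mm. At x = +70 mm the handle on a grey housing 84 mm square, 60 mm high, with a steel collar (radius 28 mm, top at 72 mm) under the bar; at x = -55 mm the model. Two steel dogs on posts at x = -109 and -1 mm (tops at 49 mm) reach over its ends and turn with the handle.

How it is judged:
By the outcome, as a careful person would: the job done as asked, in the order asked, and still so for the second after the job is handed in, with the robot touching nothing.
It also fails if it takes over 61 s, if anything falls off the work surface, if the arm or the gripper's body presses on something with over 40 N, if the wrist force passes 120 N, or if a joint passes its speed limit or range.

ROBOT

A 6-joint arm with a two-finger parallel gripper is mounted at the origin on the work surface. World frame = base frame: x ahead of the robot, y to its left, z up, the work surface at z = 0. Lengths are in m, angles in rad, forces in N, time in s.
With the tool pointing down it reaches from about 0.35 to 0.85 m from the base axis. Payload 8.1 kg.
Tool frame: the origin (TCP) lies midway between the tips of the shut fingers; the grasp point (between the pads) lies 19 mm behind it (robot.grip_point_offset is the distance from the TCP to the grasp point, in m); z points along the fingers, y is the line along which they close (so a half turn about z gives the same grasp; the last joint's range is limited). The gripper opens to 93 mm and grips with 3 to 60 N. Pads are 15 mm wide; open, the fingers measure 128 mm over their backs; the gripper's body (75 mm by 188 mm) begins 65 mm behind the grasp point.
Start: joints at [1.215, 0.13, 1.488, -0, 1.523, -0.085], TCP at [0.16, 0.578, 0.219] pointing down, gripper open.
Joint ranges: [-2.96, 2.96], [-0.89, 2.26], [0.02, 2.5], [-1.34, 4.48], [0, 2.73], [-2.66, 2.66]. Speed limits (rad/s): [2.39, 2.39, 2.79, 3.14, 3.14, 3.14].

INTERFACE

Orientations are given as a rotation vector (axis times angle).
In Python, from plant import robot, read_camera, job gives the robot as it stands.
- The arm moves only by the shell command python3 -m inch 'ROWS' [FORCE]. ROWS is JSON, one flat list of numbers, 5 for each row, row after row: the shift along the world's x, y, z in mm, then the turn about the world's z in degrees, then the opening in per cent of the stroke, from 0 (shut) to 100 (fully open). In form: [dx, dy, dz, yaw, hand, dx, dy, dz, yaw, hand, ...]. A call has 1 to 10 rows; each row is the pose to reach, as a shift and turn from the pose commanded when the call began; what a row does not reach only later rows make up. A row lasts 1/12 s, in which the tool goes at most 41.7 mm and 7.16 degrees, less where a joint would pass 70% of its speed; a pose out of reach is approached as far as the arm can. A call with a gripper value outside its range is refused whole. The fingers move at their own pace and stop on an object; FORCE is the grip in N (left out, the last holds). Time passes only in rows, so rows that repeat a pose let the fingers close. It gives the time, the measured TCP pose, the force, the opening and the grip force at its end, in the units of the state.
- robot.read_state(): the state, without advancing time (a new reading comes with each control period).
- read_camera(name): name is "side" or "top" or "wrist"; returns a dict with "image" (384x512x3 uint8, blue, green, red), "K" (3x3 intrinsics, pixels), "extrinsics" (4x4, takes a point from world to camera coordinates); the wrist camera has in their place "mount" (4x4, takes a point from camera to tool coordinates, whose origin is the TCP and whose axes are the flange's). Camera axes: x right, y down, z forward; pixel columns grow to the right and rows downward; lengths in m; the calibration is good to about 2 mm. The wrist camera is an equidistant fisheye: a pixel r from the principal point sees the ray r / f radians off the axis. A picture is of the moment at which its call begins: read the wrist's pose just before it. There is no depth.
- job.close_job(): hands the job in; it is judged then, once.
The state is a dict: "t": time; "q": joint angles; "dq": joint speeds; "joint_torque": joint torques, N m; "tool_pos": TCP position; "orientation": TCP orientation; "force": force on the tool from outside, world axes, zero at the start; "wrist_torque": the same for the moment, N m; "opening": finger opening in m; "gripper_force": force on a finger pad.
Only numpy, scipy, OpenCV 4.12 (cv2) and the standard library are available. Lean on these libraries where they do the work, as an engineer would, in place of code of your own. Each camera call takes 0.05 s, during which the arm holds its last target. There are 200 camera calls.

## Working session

There is one attempt and no reset: what is moved stays moved. The work goes in short steps, Python scripts to look and compute and a shell command to move; the robot and the scene stay as the last step left them, time stands still between calls to the robot, and variables do not carry over. Pictures are saved under pics/ and viewed, at most 10 in all, crops included, and the job is handed in when it is done.

```bash
mkdir -p pics; ls; python3 - <<'E'
from plant import robot, read_camera
import cv2,numpy as np
np.set_printoptions(precision=4,suppress=True)
s=robot.read_state(); print(s)
for n in("top","side"):
    c=read_camera(n); cv2.imwrite(f"pics/{n}0.png",c["image"]); print(n,c["K"],c["extrinsics"])
    cv2.imwrite(f"pics/{n}0b.png",cv2.resize(c["image"],(800,600),interpolation=cv2.INTER_CUBIC))
c=read_camera("wrist");cv2.imwrite("pics/wrist0.png",c["image"]);print(c["K"],c["mount"])
E
```

```text
pics
{'t': 0.0, 'q': array([ 1.2146,  0.1311,  1.4892,  0.    ,  1.523 , -0.0854]), 'dq': array([ 0.    ,  0.0009, -0.0017, -0.0012,  0.0012, -0.0001]), 'joint_torque': array([ -0.0003, -55.9822, -49.1764,   0.0767,   0.035 ,  -0.0001]), 'tool_pos': array([0.1603, 0.5776, 0.2176]), 'orientation': array([-0.4241, -3.1124,  0.0028]), 'force': array([-0.0932, -0.5207, -0.2931]), 'wrist_torque': array([ 0.0092, -0.0281,  0.0062]), 'gripper_force': 0.0, 'opening': 0.09288405438601734}
top [[431.8497   0.     252.0966]
 [  0.     431.8497 196.5867]
 [  0.       0.       1.    ]] [[-0.022  -0.9998 -0.0016  0.0016]
 [-0.9842  0.022  -0.1756  0.5492]
 [ 0.1756 -0.0023 -0.9845  1.2666]
 [ 0.      0.      0.      1.    ]]
side [[434.9565   0.     247.9064]
 [  0.     434.9565 190.2502]
 [  0.       0.       1.    ]] [[ 0.9154 -0.4021  0.0194 -0.4979]
 [-0.2777 -0.6656 -0.6927  0.2128]
 [ 0.2915  0.6287 -0.7209  1.1533]
 [ 0.      0.      0.      1.    ]]
[[297.3186   0.     258.3792]
 [  0.     297.3186 191.9267]
 [  0.       0.       1.    ]] [[ 0.0009 -0.9665 -0.2565  0.0717]
 [ 1.      0.0012 -0.0011 -0.0014]
 [ 0.0014 -0.2565  0.9665 -0.1666]
 [ 0.      0.      0.      1.    ]]
```

View pics/top0b.png

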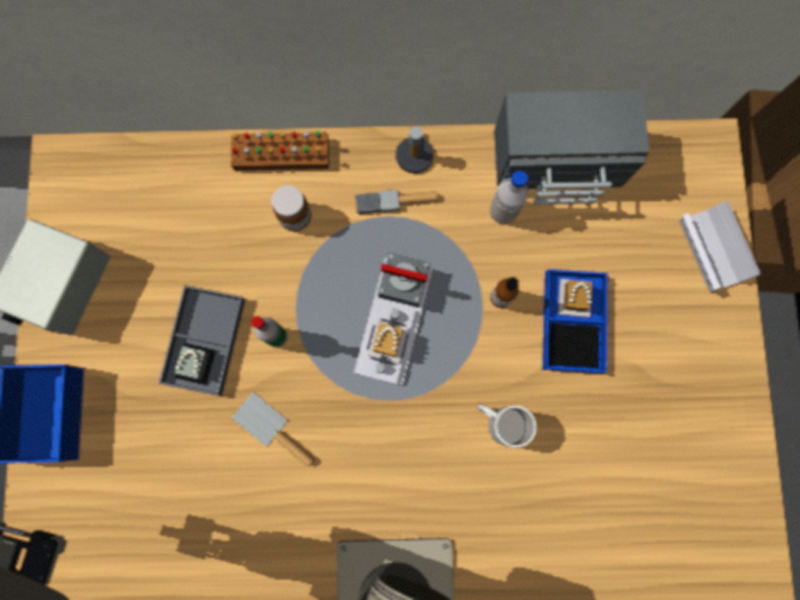

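View pics/side0b.png

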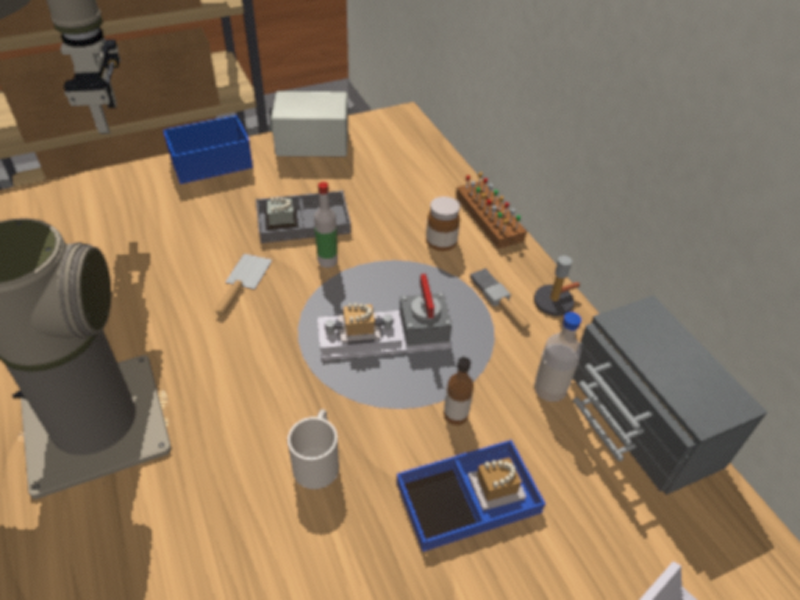

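The top view shows the clamp at (400,320) with its red bar at (405,272) and the model at (388,340). The blue tray is at (577,320) with its pad at (575,347), and the dropper bottle at (505,292) stands between them. I'll enlarge that region.

```bash
python3 - <<'E'
import cv2
i=cv2.imread("pics/top0.png")[155:255,215:400]
cv2.imwrite("pics/topc.png",cv2.resize(i,(740,400),interpolation=cv2.INTER_CUBIC))
E
```

```text
(no output)
```

View pics/topc.png

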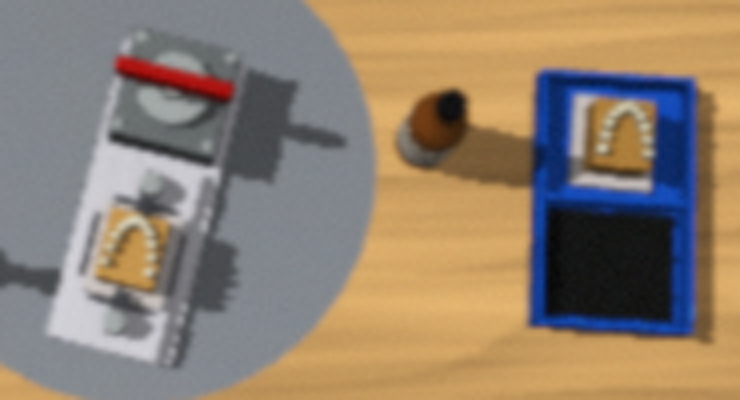

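The crop shows: bar ends at (117,64) and (233,90); block top corners (107,205), (170,213), (160,290), (92,280); clamp base's near corners (46,333) and (160,363). Tray rim corners are (537,70), (695,78), (692,333), (530,326) and pad corners (549,207), (672,211), (672,318), (546,318).

```bash
cat > h.py <<'E'
import numpy as np
np.set_printoptions(precision=4,suppress=True)
TK=np.array([[431.8497,0,252.0966],[0,431.8497,196.5867],[0,0,1]])
TE=np.array([[-.022,-.9998,-.0016,.0016],[-.9842,.022,-.1756,.5492],[.1756,-.0023,-.9845,1.2666]])
SK=np.array([[434.9565,0,247.9064],[0,434.9565,190.2502],[0,0,1]])
SE=np.array([[.9154,-.4021,.0194,-.4979],[-.2777,-.6656,-.6927,.2128],[.2915,.6287,-.7209,1.1533]])
def ray(uv,z,K,E):
    R,t=E[:,:3],E[:,3]; c=-R.T@t; d=R.T@np.linalg.solve(K,[*uv,1]); return c+d*(z-c[2])/d[2]
def proj(p,K,E):
    q=K@(E[:,:3]@p+E[:,3]); return q[:2]/q[2]
E
python3 - <<'E'
from h import *
def P(L,z):
    r=np.array([ray(((u+.5)/4-.5+215,(v+.5)/4-.5+155),z,TK,TE) for u,v in L]); return r
def rep(n,L,z):
    r=P(L,z); e=np.diff(np.vstack([r,r[:1]]),axis=0)
    print(n,r.mean(0),"sides",np.linalg.norm(e,axis=1),"ang",np.degrees(np.arctan2(e[:,1],e[:,0]))); return r
rep("bar",[(117,64),(233,90)],.113)
rep("block",[(107,205),(170,213),(160,290),(92,280)],.066)
rep("tray",[(537,70),(695,78),(692,333),(530,326)],.03)
rep("pad",[(549,207),(672,211),(672,318),(546,318)],.008)
rep("base",[(46,333),(160,363)],.012)
rep("housing",[(125,32),(243,55),(212,160),(110,135)],.06)
rep("collar",[(173,86)],.072)
rep("posts",[(153,186),(114,321)],.049)
rep("dropper",[(452,105)],.15)
E
```

```text
bar [ 0.6046 -0.0302  0.113 ] sides [0.0869 0.0869] ang [-104.2315   75.7685]
block [0.4865 0.0039 0.066 ] sides [0.0475 0.0582 0.051  0.0574] ang [-98.5921 171.3007  80.3373 -12.2053]
tray [ 0.5193 -0.3667  0.03  ] sides [0.123  0.1989 0.1228 0.2   ] ang [-94.2635 174.9109  86.2539  -5.039 ]
pad [ 0.4731 -0.3664  0.008 ] sides [0.096  0.0837 0.0974 0.087 ] ang [-93.1623 175.699   88.7312  -5.1124]
base [0.4158 0.0285 0.012 ] sides [0.0907 0.0907] ang [-105.9525   74.0475]
housing [ 0.6028 -0.029   0.06  ] sides [0.0919 0.085  0.0795 0.0811] ang [-102.6316  162.2076   74.7109   -9.1689]
collar [ 0.6072 -0.0293  0.072 ] sides [0.] ang [0.]
posts [0.484  0.0031 0.049 ] sides [0.1066 0.1066] ang [162.8133 -17.1867]
dropper [ 0.5713 -0.2246  0.15  ] sides [0.] ang [0.]
```

Sizes agree: bar 87 mm (90), handle to model 124 mm (125), tray 200x123, posts 107 apart (108). That puts the handle at (0.605,-0.030) and the model at (0.486,0.004) with yaw about -15.5°. The pad is at (0.472,-0.365) with tray yaw about -5°. Next I move high above the handle, turned -90°.

```bash
python3 -m inch '[0,0,50,0,100, 0,0,50,-10,100, 223,-304,50,-45,100, 223,-304,50,-45,100, 223,-304,50,-45,100, 223,-304,50,-45,100, 223,-304,50,-45,100, 223,-304,50,-45,100, 223,-304,50,-45,100, 223,-304,50,-45,100]' && python3 -m inch '[222,-304,0,-45,100,222,-304,0,-45,100,222,-304,0,-45,100,222,-304,0,-45,100,222,-304,0,-45,100,222,-304,0,-45,100,222,-304,0,-45,100,222,-304,0,-45,100,222,-304,0,-45,100,222,-304,0,-45,100]'
python3 - <<'E'
from plant import robot, read_camera
import cv2
s=robot.read_state(); print(s)
c=read_camera("wrist");cv2.imwrite("pics/wrist1.png",c["image"])
cv2.imwrite("pics/wrist1b.png",cv2.resize(c["image"],(800,600),interpolation=cv2.INTER_CUBIC))
E
```

```text
t: 0.98
tool_pos: [0.3582, 0.3075, 0.2685]
orientation: [1.583, 2.714, 0.0]
force: [0.5, 1.2, -0.3]
opening: 0.0932
gripper_force: 0.0
t: 1.82
tool_pos: [0.5818, -0.0007, 0.2668]
orientation: [2.505, 1.894, -0.004]
force: [1.3, 0.4, 0.2]
opening: 0.0928
gripper_force: 0.0
{'t': 1.8167, 'q': array([-0.08780109,  0.06732741,  1.4682687 , -0.00232539,  1.60719443,
        0.18799109]), 'dq': array([ 0.05072624, -0.03104933,  0.03148107,  0.04103486,  0.03396821,
        0.06383998]), 'joint_torque': array([-1.96854807e+00, -5.33583963e+01, -5.21204281e+01,  5.24919271e-02,
       -2.53760945e-01, -1.11787420e+00]), 'tool_pos': array([ 0.58178473, -0.00069556,  0.26682198]), 'orientation': array([ 2.50505563,  1.89433546, -0.00384307]), 'force': array([1.34373206, 0.44275492, 0.22014117]), 'wrist_torque': array([-0.06960495,  0.03912238, -0.01725116]), 'gripper_force': 0.0, 'opening': 0.09282557984022087}
```

View pics/wrist1b.png

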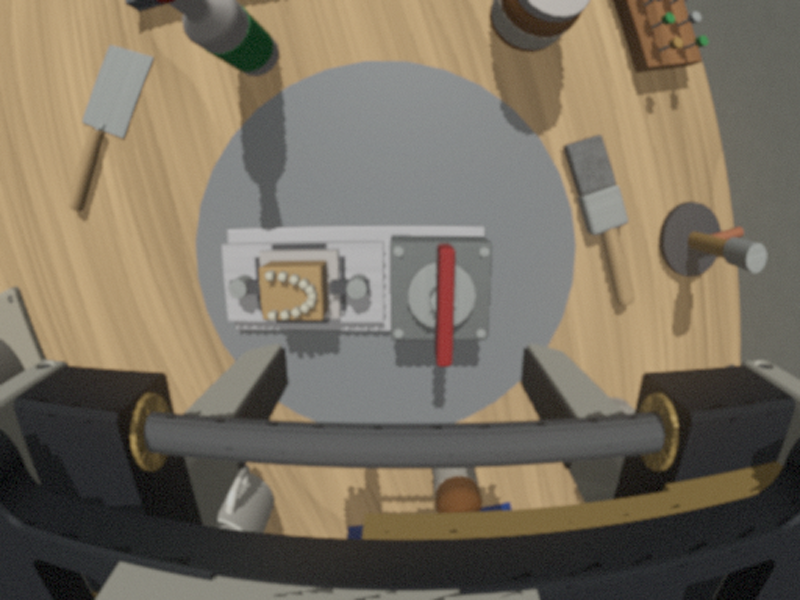

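The wrist view shows the red bar from (446,246) to (445,365) and the model block top at corners (260,263), (326,263), (326,322), (262,318). I'll compute both positions from these.

```bash
cat >> h.py <<'E'
from scipy.spatial.transform import Rotation as Ro
WK=np.array([297.3186,258.3792,191.9267])
M=np.array([[.0009,-.9665,-.2565,.0717],[1,.0012,-.0011,-.0014],[.0014,-.2565,.9665,-.1666]])
def wray(uv,z,pos,rv):
    d=np.array([uv[0]-WK[1],uv[1]-WK[2]]); r=np.hypot(*d); th=r/WK[0]
    v=np.array([*(np.sin(th)*d/r),np.cos(th)])
    R=Ro.from_rotvec(rv).as_matrix(); c=pos+R@M[:,3]; w=R@M[:,:3]@v
    return c+w*(z-c[2])/w[2]
E
python3 - <<'E'
from h import *
pos=np.array([0.58178473,-0.00069556,0.26682198]);rv=np.array([2.50505563,1.89433546,-0.00384307])
def rep(n,L,z):
    r=np.array([wray(((u+.5)/1.5625-.5,(v+.5)/1.5625-.5),z,pos,rv) for u,v in L]); e=np.diff(np.vstack([r,r[:1]]),axis=0)
    print(n,r.mean(0),"sides",np.linalg.norm(e,axis=1),"ang",np.degrees(np.arctan2(e[:,1],e[:,0])))
rep("bar",[(446,246),(445,365)],.113)
rep("block",[(260,263),(326,263),(326,322),(262,318)],.066)
rep("base",[(228,229),(486,227)],.012)
rep("posts",[(241,288),(356,288)],.049)
rep("collar",[(440,296)],.072)
from plant import robot
s=robot.read_state();print(s["tool_pos"],s["orientation"])
E
```

```text
bar [ 0.6036 -0.0269  0.113 ] sides [0.0893 0.0893] ang [-104.8483   75.1517]
block [0.4857 0.0064 0.066 ] sides [0.0563 0.0502 0.0562 0.0478] ang [ -16.4681 -108.17    161.0605   71.9261]
base [0.543  0.0404 0.012 ] sides [0.2431 0.2431] ang [-15.9214 164.0786]
posts [0.4851 0.0058 0.049 ] sides [0.1037 0.1037] ang [-15.9585 164.0415]
collar [ 0.602  -0.0285  0.072 ] sides [0.] ang [0.]
[0.5805 0.0018 0.267 ] [-2.5046 -1.8949  0.0034]
```

```bash
python3 -m inch '[23,-30,0,0,100,23,-30,0,0,100,23,-30,-40,0,100,23,-30,-80,0,100,23,-30,-120,0,100,23,-30,-150,0,100,23,-30,-170,0,100,23,-30,-184,0,100,23,-30,-184,0,100,23,-30,-184,0,100]' && python3 -m inch '[0,0,0,0,0,0,0,0,0,0,0,0,0,0,0,0,0,0,0,0,0,0,0,0,0,0,0,0,0,0,0,0,0,0,0,0,0,0,0,0]' 30; python3 -c "
from plant import robot;s=robot.read_state();print(s['force'],s['wrist_torque'],s['opening'],s['gripper_force'])"
```

```text
t: 2.7
tool_pos: [0.6024, -0.0239, 0.0849]
orientation: [-2.5, -1.902, 0.001]
force: [0.0, 0.3, 0.9]
opening: 0.0928
gripper_force: 0.0
t: 3.37
tool_pos: [0.6026, -0.0247, 0.0846]
orientation: [-2.501, -1.901, 0.0]
force: [-0.2, 0.7, 0.2]
opening: 0.0448
gripper_force: 0.0
[-0.17648466  0.73371809  0.24408003] [-0.04800313  0.13626255  0.02445117] 0.04483534733912046 0.0
```

```bash
python3 -m inch '[1,-4,-2,0,0,1,-4,-2,0,0,1,-4,-2,0,0,1,-4,-2,0,0,1,-4,-2,0,0,1,-4,-2,0,0,1,-4,-2,0,0,1,-4,-2,0,0,1,-4,-2,0,0,1,-4,-2,0,0]' 40; python3 -c "
from plant import robot;s=robot.read_state();print(s['force'],s['wrist_torque'],s['opening'],s['gripper_force'])"
```

```text
t: 4.2
tool_pos: [0.6048, -0.0292, 0.0825]
orientation: [2.5, 1.9, 0.002]
force: [7.1, -2.3, -5.3]
opening: 0.0174
gripper_force: 40.0
[ 7.10804579 -2.28538506 -5.30587735] [-0.54670797 -1.08005828 -0.00361481] 0.017410842776297484 39.99964356422424
```

```bash
python3 -m inch '[0,0,0,0,0,0,0,0,0,0,0,0,0,0,0]'; python3 - <<'E'
from plant import robot,read_camera
import cv2
s=robot.read_state();print(s['force'],s['wrist_torque'],s['opening'],s['gripper_force'])
i=read_camera("wrist")["image"][90:340,130:390]
cv2.imwrite("pics/w2.png",cv2.resize(i,(624,600),interpolation=cv2.INTER_CUBIC))
E
```

```text
t: 4.45
tool_pos: [0.6048, -0.0292, 0.0825]
orientation: [2.5, 1.9, 0.002]
force: [6.9, -2.8, -6.7]
opening: 0.0173
gripper_force: 40.0
[ 6.85636377 -2.80953575 -6.65293143] [-0.49775088 -1.10316818  0.0383386 ] 0.017339003444453365 39.999720454216
```

View pics/w2.png

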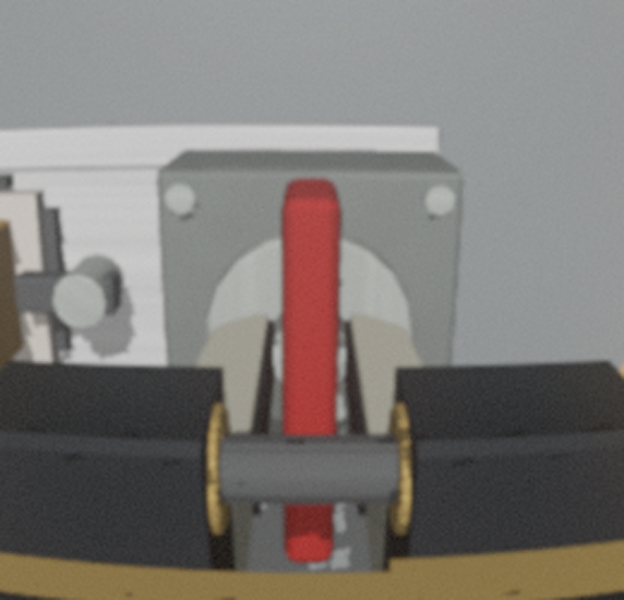

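The picture shows the finger tips stopped on the thick stem under the red bar (opening 17 mm, bar 12 mm). I'll open slightly, rise 8 mm and grip again.

```bash
python3 -m inch '[0,0,0,0,40,0,0,0,0,40,0,0,0,0,40,0,0,8,0,40,0,0,8,0,0,0,0,8,0,0,0,0,8,0,0,0,0,8,0,0,0,0,8,0,0,0,0,8,0,0]' 45; python3 -c "
from plant import robot;s=robot.read_state();print(s['force'],s['wrist_torque'],s['opening'],s['gripper_force'])"
```

```text
t: 5.33
tool_pos: [0.6049, -0.029, 0.0907]
orientation: [2.5, 1.9, 0.003]
force: [7.6, -2.0, -4.2]
opening: 0.0119
gripper_force: 45.0
[ 7.64074103 -2.04278872 -4.19990269] [-0.29249937 -0.99133875 -0.07182722] 0.01194544237501928 45.00118017196655
```

Gripped at 11.9 mm. Now I feel one way by turning +12° gently.

```bash
R='from plant import robot;s=robot.read_state();print(s["force"],s["wrist_torque"],s["opening"],s["q"][5])'
python3 -m inch '[1,0,0,3,0,1,0,0,3,0,1,0,0,6,0,1,0,0,6,0]'|grep -A1 orient; python3 -c "$R"
python3 -m inch '[0,0,0,3,0,0,0,0,3,0,0,0,0,6,0,0,0,0,6,0]'|grep -A1 orient; python3 -c "$R"
```

```text
orientation: [2.397, 2.03, 0.0]
force: [2.6, -2.1, 0.8]
[ 2.60594237 -2.05995958  0.79697827] [-0.41258187 -0.18899363 -0.09714863] 0.011494751069665746 0.03307187138118821
orientation: [2.289, 2.151, -0.0]
force: [2.2, -2.9, 0.3]
[ 2.18895604 -2.90530616  0.31756012] [-0.4579931  -0.13998539 -0.11291476] 0.011450744536784092 -0.07015349506947159
```

```bash
R='from plant import robot;s=robot.read_state();print(s["force"],s["wrist_torque"],s["opening"],s["q"][5])'
python3 -m inch '[0,0,0,5,0,0,0,0,10,0,0,0,0,10,0]'|grep -A1 orient; python3 -c "$R"
python3 - <<'E'
from plant import read_camera
import cv2
i=read_camera("wrist")["image"][90:340,130:390]
cv2.imwrite("pics/w3.png",cv2.resize(i,(624,600),interpolation=cv2.INTER_CUBIC))
E
```

```text
orientation: [2.091, 2.344, -0.001]
force: [0.9, -3.3, 0.5]
[ 0.90212029 -3.25688119  0.49663373] [-0.59675802 -0.00308098  0.05095334] 0.011831529173494044 -0.2459807635521612
```

View pics/w3.png

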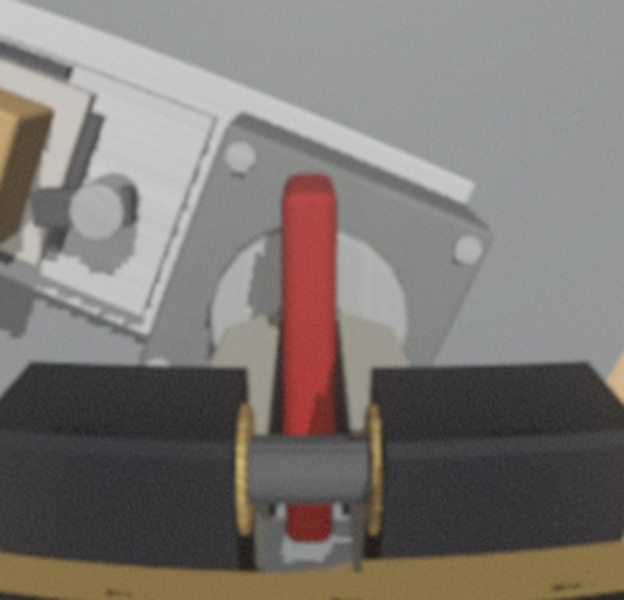

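The bar still lines up with the fingers while the housing appears turned 22°, and the dog has turned too, so + (counter-clockwise) is the free way. I continue to about 79°.

```bash
R='from plant import robot;s=robot.read_state();print(s["force"],s["wrist_torque"],s["opening"],s["q"][5])'
python3 -m inch '[0,0,0,6,0,0,0,0,12,0,0,0,0,18,0,0,0,0,24,0,0,0,0,30,0,0,0,0,30,0]'|grep -A1 orient; python3 -c "$R"
python3 -m inch '[0,0,0,6,0,0,0,0,12,0,0,0,0,18,0,0,0,0,23,0,0,0,0,27,0,0,0,0,27,0,0,0,0,27,0]'|grep -A1 orient; python3 -c "$R"
```

```text
orientation: [-1.414, -2.805, 0.002]
force: [-3.8, -4.4, 3.1]
[-3.83063996 -4.35895174  3.1274293 ] [-0.78806996  0.49776481  0.1287017 ] 0.011778555348854669 -0.7689829914588967
orientation: [-0.731, -3.054, 0.002]
force: [-5.0, -6.1, 4.2]
[-4.96018989 -6.14583207  4.24362524] [-1.00469094  0.765602    0.10529827] 0.011505658405477931 -1.2328826191764406
```

```bash
python3 -m inch '[0,0,0,0,50,0,0,0,0,50,0,0,0,0,50,0,0,0,0,50,0,0,40,0,50,0,0,80,0,60,0,0,120,0,100,0,0,120,0,100,0,0,120,0,100,0,0,120,0,100]'; python3 -m inch '[-40,12,0,5,100,-80,24,0,11,100,-119,35,0,11,100,-119,35,0,11,100,-119,35,0,11,100,-119,35,0,11,100]'
python3 - <<'E'
from plant import read_camera,robot
import cv2
s=robot.read_state();print(s["tool_pos"].tolist(),s["orientation"].tolist())
i=read_camera("wrist")["image"]
cv2.imwrite("pics/w4.png",cv2.resize(i[20:290,80:440],(800,600),interpolation=cv2.INTER_CUBIC))
E
```

```text
t: 8.22
tool_pos: [0.6047, -0.0284, 0.2105]
orientation: [0.722, 3.057, 0.0]
force: [-0.3, 0.7, -1.1]
opening: 0.0738
gripper_force: 0.0
t: 8.72
tool_pos: [0.4853, 0.0065, 0.2097]
orientation: [-0.424, -3.112, 0.0]
force: [0.3, -0.8, 1.1]
opening: 0.0932
gripper_force: 0.0
[0.4853295816670719, 0.006508581739366672, 0.20966318292857733] [-0.4244833692745169, -3.1119151450230795, 4.718369057680223e-05]
```

View pics/w4.png

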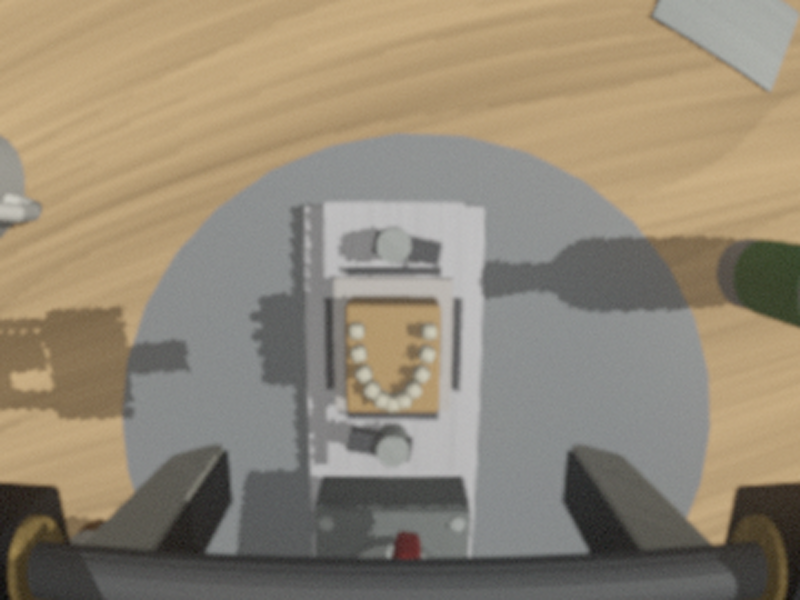

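Both dogs now point sideways, clear of the model. The block top has corners (347,300), (438,300), (438,413), (346,413). The dark fences are at the sides x=330 and x=457.

```bash
python3 - <<'E'
from h import *
pos=np.array([0.48533,0.0065086,0.20966]);rv=np.array([-.42448,-3.111915,.00005]);k=800/360
def rep(n,L,z):
    r=np.array([wray(((u+.5)/k-.5+80,(v+.5)/k-.5+20),z,pos,rv) for u,v in L]); e=np.diff(np.vstack([r,r[:1]]),axis=0)
    print(n,r.mean(0),"sides",np.linalg.norm(e,axis=1),"ang",np.degrees(np.arctan2(e[:,1],e[:,0])))
rep("block",[(347,300),(438,300),(438,413),(346,413)],.066)
rep("posts",[(394,246),(391,447)],.049)
rep("fences",[(330,343),(457,343)],.032)
E
```

```text
block [0.4823 0.0031 0.066 ] sides [0.0431 0.0559 0.0454 0.056 ] ang [  74.4956  -14.6641 -105.4415  163.0069]
posts [0.4821 0.0031 0.049 ] sides [0.1048 0.1048] ang [-16.4084 163.5916]
fences [0.4821 0.0036 0.032 ] sides [0.0677 0.0677] ang [  74.522 -105.478]
```

```bash
python3 -m inch '[-1,-2,0,0,100,-1,-2,-40,0,100,-1,-2,-80,0,100,-1,-2,-120,0,100,-1,-2,-150,0,100,-1,-2,-167,0,100,-1,-2,-167,0,100,-1,-2,-167,0,60,-1,-2,-167,0,60,-1,-2,-167,0,60]' 20; python3 -m inch '[0,0,0,0,20,0,0,0,0,20,0,0,0,0,20,0,0,0,0,20,0,0,0,0,20,0,0,0,0,20,0,0,0,0,20,0,0,0,0,20]' 20
```

```text
t: 9.6
tool_pos: [0.4867, 0.0041, 0.0458]
orientation: [0.424, 3.109, 0.0]
force: [0.5, 0.5, -0.1]
opening: 0.0775
gripper_force: 0.0
t: 10.27
tool_pos: [0.4849, 0.0044, 0.044]
orientation: [0.424, 3.112, -0.0]
force: [-1.6, -0.1, 5.1]
opening: 0.0459
gripper_force: 20.0
```

Grip is on the 46 mm block. I lift slowly first, then carry it over.

```bash
python3 -m inch '[0,0,0,0,20,0,0,4,0,20,0,0,8,0,20,0,0,14,0,20,0,0,20,0,20,0,0,40,0,20,0,0,75,0,20,0,0,110,0,20,0,0,145,0,20,0,0,170,0,20]' 28; python3 -m inch '[0,0,10,0,20,-2,-30,10,0,20,-4,-70,10,3,20,-6,-110,10,6,20,-8,-150,10,9,20,-10,-190,10,10,20,-11,-230,10,10,20,-12,-270,10,10,20,-12,-310,10,10,20,-12,-345,10,10,20]'; python3 -m inch '[0,-14,0,0,20,0,-22,0,0,20,0,-24,0,0,20,0,-24,0,0,20,0,-24,0,0,20]'
python3 - <<'E'
from plant import read_camera,robot
import cv2
s=robot.read_state();print(s["tool_pos"].tolist(),s["orientation"].tolist())
i=read_camera("wrist")["image"]
cv2.imwrite("pics/w5.png",cv2.resize(i[20:290,80:440],(800,600),interpolation=cv2.INTER_CUBIC))
E
```

```text
t: 11.1
tool_pos: [0.4854, 0.0043, 0.2177]
orientation: [0.424, 3.109, 0.0]
force: [0.2, -0.7, -1.3]
opening: 0.046
gripper_force: 28.0
t: 11.93
tool_pos: [0.4716, -0.3428, 0.2223]
orientation: [-0.152, -3.137, -0.001]
force: [-0.1, 0.4, -1.8]
opening: 0.0458
gripper_force: 28.0
t: 12.35
tool_pos: [0.4729, -0.3631, 0.2234]
orientation: [-0.149, -3.138, -0.001]
force: [-0.6, 0.4, -0.7]
opening: 0.0459
gripper_force: 28.0
[0.47294436269710777, -0.36312198182919686, 0.22341398374765337] [-0.14921434073278925, -3.137775544185553, -0.0012914987395394506]
```

View pics/w5.png

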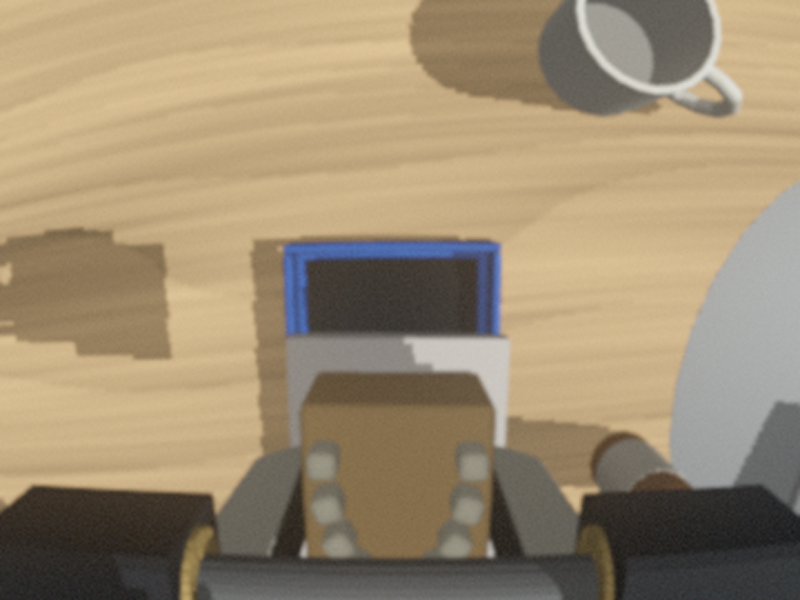

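The tray's near rim corners are at (285,243) and (500,243), with pad near corners (306,258) and (478,258). The held foot plate's near edge runs (286,337)–(510,337). I'll check alignment.

```bash
python3 - <<'E'
from h import *
pos=np.array([0.472944,-.363122,.223414]);rv=np.array([-.149214,-3.137776,-.00129]);k=800/360
def rep(n,L,z):
    r=np.array([wray(((u+.5)/k-.5+80,(v+.5)/k-.5+20),z,pos,rv) for u,v in L]); e=r[1]-r[0]
    a=np.arctan2(e[1],e[0]); print(n,r.mean(0),"len",np.linalg.norm(e),"ang",np.degrees(a)); return r.mean(0),np.array([np.sin(a),-np.cos(a),0])
m,n=rep("rim",[(285,243),(500,243)],.03); print("pad centre", m+n*.0515, "n",n)  # near edge -> 100-48.5
m,n=rep("pad",[(306,258),(478,258)],.008); print(m+n*.042)
m,n=rep("foot",[(286,337),(510,337)],.212); print("model centre",m+n*.036)
E
```

```text
rim [ 0.4177 -0.3621  0.03  ] len 0.11743483223309166 ang 84.55218714293318
pad centre [ 0.4689 -0.367   0.03  ] n [ 0.9955 -0.0949  0.    ]
pad [ 0.4276 -0.3635  0.008 ] len 0.09966666191338514 ang 84.55360825168741
[ 0.4694 -0.3675  0.008 ]
foot [ 0.4355 -0.3609  0.212 ] len 0.062004503876077706 ang 84.61697734297624
model centre [ 0.4713 -0.3643  0.212 ]
```

```bash
python3 -m inch '[-1,-2,-10,0,20,-1,-2,-45,0,20,-1,-2,-80,0,20,-1,-2,-115,0,20,-1,-2,-145,0,20,-1,-2,-165,0,20,-1,-2,-180,0,20,-1,-2,-188,0,20,-1,-2,-188,0,20,-1,-2,-188,0,20]'; python3 -m inch '[0,0,-1,0,20,0,0,-2,0,20,0,0,-3,0,20,0,0,-4,0,20,0,0,-4,0,20,0,0,-4,0,20]'
```

```text
t: 13.23
tool_pos: [0.4717, -0.3662, 0.0358]
orientation: [-0.15, -3.138, -0.0]
force: [0.8, -0.9, -1.7]
opening: 0.0457
gripper_force: 28.0
t: 13.73
tool_pos: [0.4717, -0.3667, 0.0318]
orientation: [0.151, 3.138, -0.0]
force: [-0.7, 0.3, -2.0]
opening: 0.0451
gripper_force: 28.0
```

```bash
python3 -m inch '[0,0,-1,0,20,0,0,-1,0,20,0,0,-2,0,20,0,0,-2,0,20,0,0,-2,0,20]'|grep -A2 tool; python3 -m inch '[0,0,-1,0,20,0,0,-1,0,20,0,0,-2,0,20,0,0,-2,0,20,0,0,-2,0,20]'|egrep 'tool|force'
```

```text
tool_pos: [0.4716, -0.3666, 0.0295]
orientation: [-0.151, -3.138, -0.0]
force: [-0.7, -0.4, -2.3]
tool_pos: [0.4717, -0.3667, 0.028]
force: [-2.1, 1.8, 3.1]
gripper_force: 28.0
```

The vertical force rose by 5 N, so the model is on the pad. I release within the tray's width, then rise.

```bash
python3 -m inch '[0,0,0,0,50,0,0,0,0,55,0,0,0,0,65,0,0,0,0,65,0,0,0,0,65,0,0,0,0,65,0,0,0,0,65]' 10; python3 -m inch '[0,0,5,0,65,0,0,15,0,65,0,0,35,0,65,0,0,75,0,65,0,0,115,0,65,0,0,155,0,65,0,0,190,0,65,0,0,190,0,65,0,0,190,0,65]'; python3 -m inch '[-40,40,0,0,65,-80,80,0,0,65,-100,120,20,0,65,-120,160,20,0,65,-120,200,20,0,65,-120,240,20,0,65,-120,280,20,0,65,-120,320,20,0,65,-120,360,20,0,65,-120,360,20,0,65]'
python3 - <<'E'
from plant import read_camera
import cv2,numpy as np
i=read_camera("top")["image"][155:255,215:400]; j=read_camera("side")["image"][150:350,180:350]
a=cv2.resize(i,(740,400),interpolation=cv2.INTER_CUBIC)
cv2.imwrite("pics/end_top.png",a)
cv2.imwrite("pics/end_side.png",cv2.resize(j,(510,600),interpolation=cv2.INTER_CUBIC))
E
```

```text
t: 15.15
tool_pos: [0.4717, -0.3667, 0.0276]
orientation: [0.151, 3.138, -0.0]
force: [-0.1, -0.6, 0.4]
opening: 0.0604
gripper_force: 0.0
t: 15.9
tool_pos: [0.4732, -0.3681, 0.2226]
orientation: [0.151, 3.132, -0.008]
force: [0.6, 0.2, -0.7]
opening: 0.0602
gripper_force: 0.0
t: 16.73
tool_pos: [0.3504, -0.0035, 0.2368]
orientation: [-0.15, -3.137, -0.002]
force: [1.1, -0.1, 0.2]
opening: 0.0609
gripper_force: 0.0
```

View pics/end_top.png

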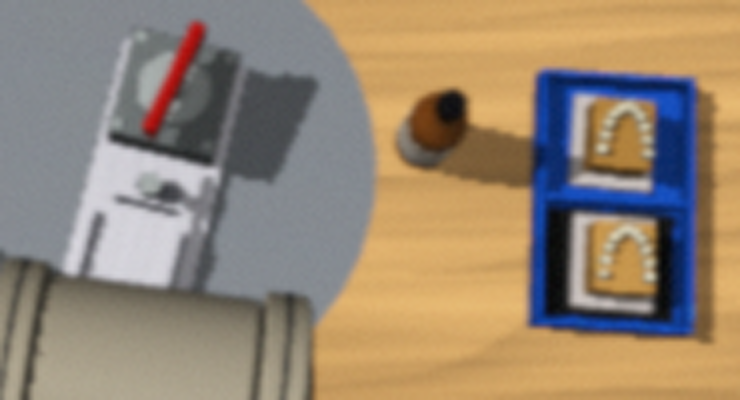

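View pics/end_side.png

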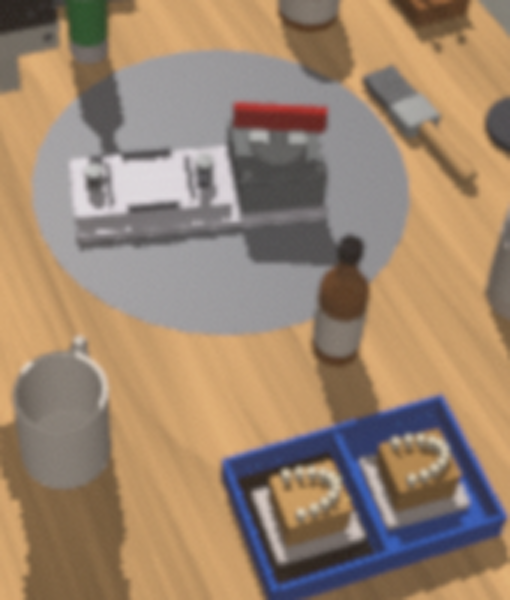

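The bar has turned about 78° (ends at (150,130) and (197,27)), and both dogs are crosswise. The tan model is flat and upright, centred on the pad at (620,262), and the ochre model and bottles haven't moved. I'll hand the job in.

```bash
python3 -c "
from plant import job;print(job.close_job())"
```

```text
the job is handed in; nothing more can be done
None
```

The job is handed in: the clamp gave counter-clockwise and is left open at about 78°, the tan model stands upright on the black pad after a gentle set-down, and nothing else looked moved in the final camera views, which did not cover the whole bench.

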